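Press the jig's stop pins down in order

TASK

Clear the brass ring bending jig for the next ring: with a fingertip, press its three steel stop pins down in order of head size, first the slim one, then the medium, last the stout one, each lightly and until its head is down on or nearly on its felt washer. Do not pull any pin up, and leave the mallet, bracelet blank, cabochon and dish lying where they are.

Things in the scene. Friction and masses are not known exactly. Their poses are not given: they have to be found in the camera images.
- jig: brass ring bending jig plate, 130 mm (x) by 220 (y) by 10, its top at z = 55 mm, on a fixed maple riser board, 160 by 250, top at 45. Origin: on the bench under the board's centre; x, y along its sides, z up. A C-clamp grips the +y end. The stop pins stand at (-45, -30), (35, -75) and (35, 15) mm; which pin is in which place varies
- mandrel (a point): centre of the top of the plain brass mandrel post amid the pins, fixed, 19 mm across, 20 mm above the plate; not to be pressed
- clamp (a point): top of the screw of the dark steel C-clamp, fixed, at (0, 96, 122) mm in the jig's frame; the clamp reaches 50 mm along the jig's y and its bar 31 mm either way along x; nothing on it stands higher
- slim_sleeve: fixed brass sleeve of the slim stop pin, 16 mm across and 12 mm tall, with a soft 7 mm grey felt washer on top, standing on the jig plate; origin: centre of its underside, on the plate; z up
- slim_top (a point): centre of the flat top of the slim stop pin's round steel head, which is 10 mm across and 8 mm thick, on a 7 mm stem; it moves with the pin. 39 mm above the sleeve's underside when the joint reads 0, 27 mm when down on the washer
- slim_pin (a joint): how far the slim pin is pressed down (m): starts at 0 to 0.003, grows downwards, 0.012 (its end) when the head is down on its felt washer, which from there gives up to 7 mm, with 6 to 18 N, then is hard (over 25 N is too rough); it can be pulled up to -0.012. It stays where it is left. It slides stiffly at about 3 N, rising to 5 N at the washer
- medium_sleeve: fixed brass sleeve of the medium stop pin, 18 mm across and 12 mm tall, with a soft 7 mm grey felt washer on top, standing on the jig plate; origin: centre of its underside, on the plate; z up
- medium_top (a point): centre of the flat top of the medium stop pin's round steel head, which is 18 mm across and 8 mm thick, on a 7 mm stem; it moves with the pin. 39 mm above the sleeve's underside when the joint reads 0, 27 mm when down on the washer
- medium_pin (a joint): how far the medium pin is pressed down (m): starts at 0 to 0.003, grows downwards, 0.012 (its end) when the head is down on its felt washer, which from there gives up to 7 mm, with 6 to 18 N, then is hard (over 25 N is too rough); it can be pulled up to -0.012. It stays where it is left. It slides stiffly at about 3 N, rising to 5 N at the washer
- stout_sleeve: fixed brass sleeve of the stout stop pin, 28 mm across and 12 mm tall, with a soft 7 mm grey felt washer on top, standing on the jig plate; origin: centre of its underside, on the plate; z up
- stout_top (a point): centre of the flat top of the stout stop pin's round steel head, which is 28 mm across and 8 mm thick, on a 7 mm stem; it moves with the pin. 39 mm above the sleeve's underside when the joint reads 0, 27 mm when down on the washer
- stout_pin (a joint): how far the stout pin is pressed down (m): starts at 0 to 0.003, grows downwards, 0.012 (its end) when the head is down on its felt washer, which from there gives up to 7 mm, with 6 to 18 N, then is hard (over 25 N is too rough); it can be pulled up to -0.012. It stays where it is left. It slides stiffly at about 3 N, rising to 5 N at the washer
- mallet: rawhide-faced steel mallet, loose bystander, lying on the bench; head 102 mm long, 45 mm across, beech handle 220 mm long towards its -x; origin on the bench under the head; beside the jig's +y end
- blank: flat nickel silver bracelet blank, 168 x 18 x 4 mm, long along its x, loose bystander, flat on the bench on the robot's side of the jig; origin: centre of its underside
- cabochon: turquoise cabochon in a round steel bezel, 36 mm across, 14 mm tall, loose bystander on the bench beyond the jig's -y end; origin: centre of its underside
- dish: frosted glass setting dish, 90 mm across, 30 mm tall, loose bystander on the bench beyond the jig's -y end; origin: centre of its underside

How it is judged (in metres and radians):
On the way, in this order (a step that is already met when the one before it is completed fails the run):
1. the slim pin is down, the medium and stout pins are still up (value of joint slim_pin above 0.009 m and value of joint each of medium_pin, stout_pin below 0.006 m), for 0.2 s.
2. the slim and medium pins are down, the stout pin is still up (value of joint each of slim_pin, medium_pin above 0.009 m and value of joint stout_pin below 0.006 m), for 0.2 s.
3. all three pins are down (value of joint each of slim_pin, medium_pin, stout_pin above 0.009 m), for 0.2 s.
At the end, for the whole second after the job is handed in: all three pins are pressed down at least 9 of the 12 mm to the washer, and mallet, bracelet blank, cabochon and dish lie within 15 mm of where they started (all of step 3 and distance of each of mallet, blank, cabochon, dish from where it was at the start of the episode below 0.015 m); the robot touches nothing.
It fails at once if a pin is pressed or struck harder than 25 N (contact force between anything else and slim_sleeve above 25 N or contact force between anything else and medium_sleeve above 25 N or contact force between anything else and stout_sleeve above 25 N).
It fails at once if a pin is pulled up (value of joint any of slim_pin, medium_pin, stout_pin below -0.004 m).
It fails at once if the mallet, blank, cabochon or dish is lifted, knocked or pushed away by 15 mm or more (distance of any of mallet, blank, cabochon, dish from where it was at the start of the episode above 0.015 m).
It also fails if it takes over 48 s, if anything falls off the work surface, if the arm or the gripper's body presses on something with over 40 N, if the wrist force passes 120 N, or if a joint passes its speed limit or range.

ROBOT

A 6-joint arm with a two-finger parallel gripper is mounted at the origin on the work surface. World frame = base frame: x ahead of the robot, y to its left, z up, the work surface at z = 0. Lengths are in m, angles in degrees, forces in N, time in s.
With the tool pointing down it reaches from about 0.3 to 0.75 m from the base axis. Payload 8.5 kg.
Tool frame: the origin (TCP) lies midway between the tips of the shut fingers; the grasp point (between the pads) lies 19 mm behind it (env.tcp_to_grasp is the z of the grasp point in the tool frame, in m); z points along the fingers, y is the line along which they close (so a half turn about z gives the same grasp; the last joint's range is limited). The gripper opens to 85 mm and grips with 20 to 120 N. Pads are 22 mm wide; open, the fingers measure 114 mm over their backs; the gripper's body (76 mm by 85 mm) begins 54 mm behind the grasp point. The pads swing forward as they close: fully open they stand 13 mm farther back than shut.
Start: joints at [-76.163, 21.807, 74.336, -0, 83.858, -12.336], TCP at [0.243, -0.494, 0.231] pointing down, gripper open.
Joint ranges: [-178.18, 178.18], [-50.72, 133.34], [12.68, 142.11], [-81.47, 261.47], [9.98, 163.14], [-165.26, 165.26]. Speed limits (degrees/s): [136.94, 136.94, 180, 180, 180, 180].

INTERFACE

Orientations are given as a 3x3 rotation matrix whose columns are the frame's x, y, z axes.
In Python, from rig import env, imaging, job, models gives the robot as it stands. The module is installed in compiled form; this text tells all that it offers.
- The arm moves only by the tool jog_arm, never from a script. Its argument "plan" is text: rows parted by semicolons, each of 7 numbers parted by spaces: the turn, a rotation vector about the tool's x, y, z in degrees, then the shift along the tool's x, y, z in cm, then the closure in counts, from 0 (fully open) to 255 (shut). In form: rx ry rz x y z claw; .... A call has 1 to 10 rows; each row shifts and turns the commanded pose from where the row before left it, along the tool's axes as they then stand; what a row does not reach is not made up. A row lasts 1/12 s, in which the tool goes at most 41.7 mm and 7.16 degrees, less where a joint would pass 70% of its speed; a pose out of reach is approached as far as the arm can. A call with a gripper value outside its range is refused whole. The fingers move at their own pace and stop on an object; "grip_force" is the grip in N (left out, the last holds). Time passes only in rows, so rows that do not move let the fingers close. It gives the time, the measured TCP pose, the force, the opening and the grip force at its end, in the units of the state.
- env.observe(): the state, without advancing time (a new reading comes with each control period).
- imaging.get_image(name): name is "scene" or "top" or "wrist"; returns a dict with "pixels" (384x512x3 uint8, red, green, blue), "depth" (384x512 float32, m along the optical axis (not along the pixel's ray), 0 where there is no reading), "fov_y" (degrees; the focal length in pixels is half the picture's height over the tangent of half this angle, whatever the lens; pixels are square), "cx", "cy" (the principal point, pixels), "world_from_camera" (4x4, takes a point from camera to world coordinates). Camera axes: x right, y down, z forward; pixel columns grow to the right and rows downward; lengths in m; the calibration is good to about 2 mm. A picture is of the moment at which its call begins.
- job.close_job(): hands the job in; it is judged then, once.
Trained networks look in the newest picture that a camera, given by its name, has taken for a name from the list of things; names that differ only in an ending like _2 or _b are one class to them, and where a whole thing is asked for, a point or a joint stands for the part that bears it (a point fixed in the world has none). Each returns a list of dicts, best first, with "confidence" (0 to 1); they miss things now and then, are a little off and sometimes report something else, mostly with a low value. They report only what shows in the picture. A call takes as long as a camera call.
- models.outline_of(camera, query): "region" (384x512 bool, what is visible of it) and "bbox" ([centre column, centre row, width, height] in pixels, round what is visible of it).
- models.tip_of(camera, query): "at" ([column, row] in pixels: a listed point, or the origin of a listed thing).
The state is a dict: "time_s": time; "q": joint angles; "qvel": joint speeds; "joint_efforts": joint torques, N m; "position": TCP position; "tool_rot": TCP orientation; "ft_force": force on the tool from outside, world axes, zero at the start; "wrist_torque": the same for the moment, N m; "grip_width": finger opening in m; "gripper_force": force on a finger pad.
Only numpy, scipy, OpenCV 4.12 (cv2) and the standard library are available. Lean on these libraries where they do the work, as an engineer would, in place of code of your own. Each camera call takes 0.05 s, during which the arm holds its last target. There are 200 camera calls.

## Working session

There is one attempt and no reset: what is moved stays moved. The work goes in short steps, Python scripts to look and compute and a tool call to move; the robot and the scene stay as the last step left them, time stands still between calls to the robot, and variables do not carry over. Pictures are saved under pics/ and viewed, at most 10 in all, crops included, and the job is handed in when it is done.

Besides the shell and the picture viewer there is one more tool, called by a JSON object that holds its "op" and its "data". jog_arm: Moves the arm, as the interface text tells. Its arguments: {"type":"object","properties":{"plan":{"type":"string"},"grip_force":{"type":"number"}},"required":["plan"]}

```bash
mkdir -p pics; cat > h.py <<'E'
import numpy as np, cv2
from rig import env, imaging, job, models
def cam(n):
    im=imaging.get_image(n); return im
def pt(im,u,v,d=None):
    f=192/np.tan(np.radians(im["fov_y"]/2))
    if d is None:
        p=im["depth"][int(v)-1:int(v)+2,int(u)-1:int(u)+2]; d=np.median(p[p>0]) if (p>0).any() else 0
    c=np.array([(u-im["cx"])/f*d,(v-im["cy"])/f*d,d,1]); return (im["world_from_camera"]@c)[:3]
E
python3 - <<'E'
from h import *
ims=[]
s=env.observe(); print(s["time_s"],s["position"],s["tool_rot"],s["ft_force"],s["grip_width"])
for n in ("top","scene"):
    im=cam(n); ims.append(im["pixels"][...,::-1].copy())
    print(n,im["world_from_camera"].round(3).tolist(),im["fov_y"])
    for q in ("slim_top","medium_top","stout_top","mandrel","clamp"):
        for r in models.tip_of(n,q)[:3]:
            print(q,round(r["confidence"],2),np.round(r["at"],1),pt(im,*r["at"]).round(4))
cv2.imwrite("pics/a.png",ims[0]);cv2.imwrite("pics/b.png",ims[1])
E
```

```text
0.0 [ 0.24251971 -0.49330607  0.23069643] [[ 8.97464554e-01  4.41086439e-01 -3.57659267e-04]
 [ 4.41086460e-01 -8.97463397e-01  1.47869920e-03]
 [ 3.31248062e-04 -1.48483878e-03 -9.99998843e-01]] [ 0.20954698  0.32904267 -0.25988635] 0.08520241501901153
top [[-0.014, -0.993, 0.117, 0.477], [-1.0, 0.011, -0.029, 0.07], [0.028, -0.117, -0.993, 1.153], [0.0, 0.0, 0.0, 1.0]] 45.71696419764603
medium_top 0.6 [251.1 208.1] [0.5518 0.0415 0.0571]
medium_top 0.41 [251.2 186.4] [0.6001 0.0415 0.0944]
stout_top 0.4 [254.9 227.7] [0.5037 0.0343 0.0934]
mandrel 0.7 [263.5 209.8] [0.5461 0.0127 0.0762]
clamp 0.64 [212.7 181.3] [0.612  0.131  0.1027]
scene [[-0.51, 0.587, -0.628, 1.289], [0.86, 0.349, -0.372, 0.458], [0.0, -0.73, -0.683, 0.845], [0.0, 0.0, 0.0, 1.0]] 46.24776187142173
slim_top 0.58 [228.6 176.4] [ 0.4592 -0.1053  0.0008]
medium_top 0.55 [248.2 201.2] [0.6044 0.0479 0.0929]
medium_top 0.22 [264.5 189.4] [0.5201 0.0469 0.0663]
stout_top 0.44 [264.8 180.9] [0.5166 0.0451 0.092 ]
mandrel 0.76 [248.3 190.3] [0.5529 0.0175 0.075 ]
clamp 0.79 [278.3 201.6] [0.531  0.0939 0.0542]
clamp 0.37 [263.8 187.9] [0.5208 0.0451 0.0713]
```

View pics/a.png

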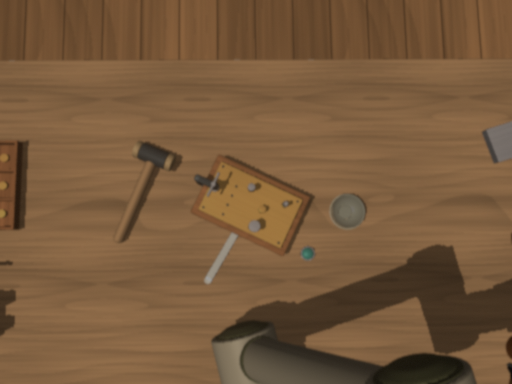

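View pics/b.png

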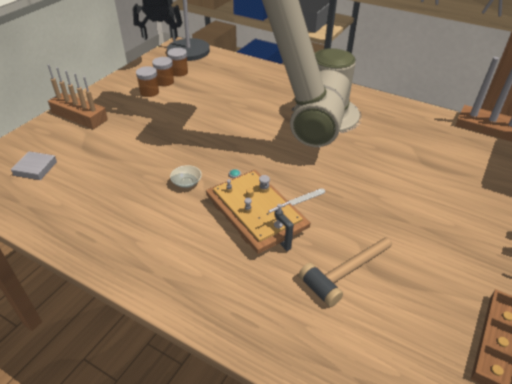

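The top view shows the jig near pixel (252,204). The pins are at (252,187) medium, (286,204) slim and (256,226) stout. The mandrel is at (264,209) and the clamp is on the left end at (210,182). Next I'll refine these from depth.

```bash
cat > m.py <<'E'
from h import *
for n in ("top","scene"):
    im=cam(n); f=192/np.tan(np.radians(im["fov_y"]/2)); d=im["depth"]
    v,u=np.mgrid[0:384,0:512]; T=im["world_from_camera"]
    P=np.stack([(u-im["cx"])/f*d,(v-im["cy"])/f*d,d],-1)@T[:3,:3].T+T[:3,3]
    roi=(abs(P[...,0]-.54)<.16)&(abs(P[...,1]-.03)<.18)&(d>0)
    z=P[...,2]
    b=roi&(z>.036)&(z<.064)
    k,l,st,c=cv2.connectedComponentsWithStats(b.astype(np.uint8)); i=1+st[1:,4].argmax()
    r=cv2.minAreaRect((P[l==i][:,:2]*1000).astype(np.float32)); print(n,"board",r)
    h=roi&(z>.068)
    k,l,st,c=cv2.connectedComponentsWithStats(h.astype(np.uint8))
    for i in range(1,k):
        Q=P[l==i]; top=Q[Q[:,2]>Q[:,2].max()-.006]
        print(c[i].round(1),st[i,4],"maxz",Q[:,2].max().round(4),"medz",np.median(top[:,2]).round(4),"c",top.mean(0).round(4),"mid",((top.max(0)+top.min(0))/2).round(4),"ext",np.ptp(top,axis=0).round(4),len(top))
    cv2.imwrite(f"pics/{n}z.png",cv2.resize(im["pixels"][150:260,180:330,::-1],None,fx=5,fy=5,interpolation=cv2.INTER_CUBIC))
E
python3 m.py
```

```text
top board ((563.1336059570312, 43.42494201660156), (250.58438110351562, 160.12461853027344), 63.94859313964844)
[207.5 181.8] 237 maxz 0.1265 medz 0.1222 c [0.6054 0.1292 0.1225] mid [0.6046 0.1292 0.1236] ext [0.0526 0.0275 0.0059] 29
[251.1 186.4] 48 maxz 0.0988 medz 0.0951 c [0.6005 0.041  0.0949] mid [0.601  0.042  0.0959] ext [0.0143 0.014  0.0059] 26
[285.1 203.2] 28 maxz 0.0943 medz 0.0916 c [ 0.5618 -0.039   0.0916] mid [ 0.5616 -0.0384  0.0915] ext [0.0073 0.0075 0.0056] 13
[261.7 208.5] 51 maxz 0.0792 medz 0.0753 c [0.5493 0.0166 0.0754] mid [0.5493 0.0172 0.0763] ext [0.0168 0.0166 0.0058] 42
[253.9 225.3] 109 maxz 0.0993 medz 0.0948 c [0.5093 0.0372 0.0951] mid [0.5088 0.0363 0.0964] ext [0.0255 0.0234 0.006 ] 73
scene board ((567.3836669921875, 54.84822082519531), (271.94842529296875, 162.1693572998047), 63.952571868896484)
[263.7 181.4] 129 maxz 0.0961 medz 0.0937 c [0.5109 0.0394 0.0934] mid [0.5106 0.0385 0.0931] ext [0.0277 0.0279 0.0059] 69
[228.5 184.2] 43 maxz 0.0957 medz 0.0917 c [ 0.5627 -0.0368  0.0922] mid [ 0.5627 -0.037   0.093 ] ext [0.0106 0.0075 0.0054] 10
[249.  190.8] 42 maxz 0.0792 medz 0.0755 c [0.551  0.0188 0.0757] mid [0.5498 0.0187 0.0763] ext [0.0181 0.0174 0.0059] 27
[247.5 203.2] 75 maxz 0.0977 medz 0.0937 c [0.6025 0.0436 0.0938] mid [0.601  0.0436 0.0948] ext [0.0177 0.0167 0.0059] 25
[282.5 217.5] 318 maxz 0.1251 medz 0.1209 c [0.6056 0.132  0.1212] mid [0.6059 0.1325 0.1222] ext [0.0507 0.026  0.0057] 39
```

View pics/topz.png

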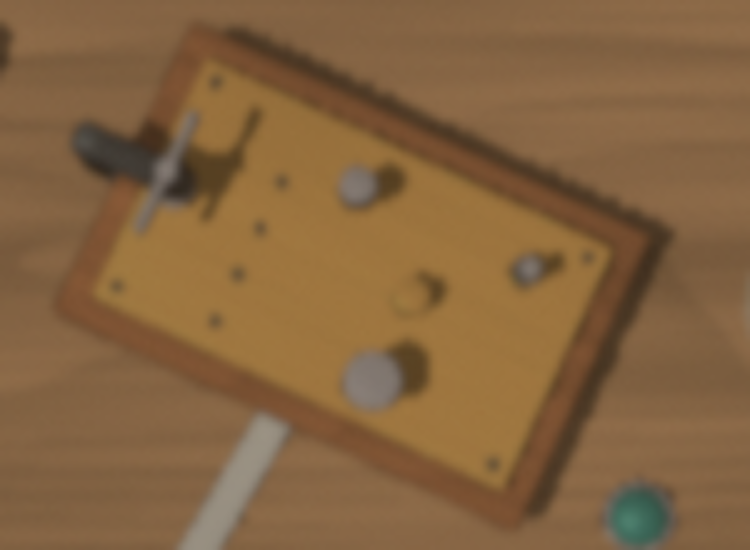

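View pics/scenez.png

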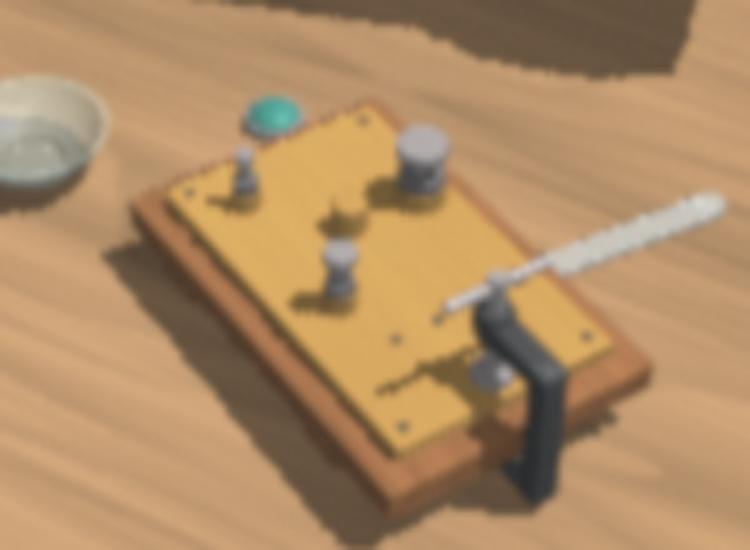

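{"op": "jog_arm", "data": {"plan": "0 0 0 2.44 -1.34 0 255;0 0 0 2.44 -1.34 0 255;0 0 0 2.44 -1.34 0 255;0 0 0 2.44 -1.34 0 255;0 0 0 2.44 -1.34 0 255;0 0 0 2.44 -1.34 0 255;0 0 0 2.44 -1.34 0 255;0 0 0 2.44 -1.34 0 255;0 0 0 2.44 -1.34 0 255;0 0 0 2.44 -1.34 0 255", "grip_force": 40}}

```text
time_s: 1.53
position: [0.4031, -0.2645, 0.2315]
tool_rot: [[0.898, 0.441, 0.0], [0.441, -0.898, -0.0], [0.0, 0.0, -1.0]]
ft_force: [0.3, -0.7, 1.2]
grip_width: 0.0003
gripper_force: 0.0
```

{"op": "jog_arm", "data": {"plan": "0 0 0 2.44 -1.34 0 255;0 0 0 2.44 -1.34 0 255;0 0 0 2.44 -1.34 0 255;0 0 0 2.44 -1.34 0 255;0 0 0 2.44 -1.34 0 255;0 0 0 2.44 -1.34 0 255;0 0 0 2.44 -1.34 0 255;0 0 0 2.44 -1.34 0 255;0 0 0 2.44 -1.34 0 255;0 0 0 2.44 -1.34 0 255"}}

```text
time_s: 2.37
position: [0.563, -0.0365, 0.2314]
tool_rot: [[0.897, 0.441, 0.0], [0.441, -0.897, -0.0], [0.0, 0.0, -1.0]]
ft_force: [-0.1, 0.1, 0.6]
grip_width: -0.0001
gripper_force: 0.0
```

{"op": "jog_arm", "data": {"plan": "0 0 0 0 0 2 255;0 0 0 0 0 2 255;0 0 0 0 0 2 255;0 0 0 0 0 2 255;0 0 0 0 0 1 255;0 0 0 0 0 1 255;0 0 0 0 0 0 255;0 0 0 0 0 0 255"}}

```text
time_s: 3.03
position: [0.5626, -0.0379, 0.1317]
tool_rot: [[0.898, 0.441, 0.0], [0.441, -0.898, -0.0], [0.0, 0.0, -1.0]]
ft_force: [-0.5, 0.0, 0.4]
grip_width: 0.0003
gripper_force: 0.0
```

```bash
python3 - <<'E'
from h import *
im=cam("wrist"); cv2.imwrite("pics/w1.png",im["pixels"][...,::-1])
for q in ("slim_top","medium_top","stout_top","mandrel"):
    for r in models.tip_of("wrist",q)[:2]: print(q,round(r["confidence"],2),np.round(r["at"]),pt(im,*r["at"]).round(4))
f=192/np.tan(np.radians(im["fov_y"]/2)); d=im["depth"]
v,u=np.mgrid[0:384,0:512]; T=im["world_from_camera"]
P=np.stack([(u-im["cx"])/f*d,(v-im["cy"])/f*d,d],-1)@T[:3,:3].T+T[:3,3]
for c in ((.562,-.038),(.601,.042),(.510,.037)):
    m=(np.hypot(P[...,0]-c[0],P[...,1]-c[1])<.02)&(P[...,2]>.086)&(P[...,2]<.1)&(d>0)
    Q=P[m]
    if len(Q)>5: print(c,len(Q),((Q.max(0)+Q.min(0))/2).round(4),Q.mean(0).round(4),np.ptp(Q,axis=0).round(4),np.percentile(Q[:,2],80).round(4))
E
```

```text
slim_top 0.54 [255. 224.] [ 0.5609 -0.038   0.0924]
medium_top 0.61 [156. 106.] [0.6014 0.0437 0.0935]
stout_top 0.66 [113. 248.] [0.5058 0.0375 0.0942]
mandrel 0.75 [173. 194.] [0.5493 0.0179 0.0757]
(0.562, -0.038) 207 [ 0.5608 -0.0382  0.0901] [ 0.5614 -0.0378  0.0913] [0.0095 0.0097 0.0079] 0.0925
(0.601, 0.042) 840 [0.6001 0.0424 0.0913] [0.6006 0.0419 0.0932] [0.0174 0.0178 0.0085] 0.094
(0.51, 0.037) 1478 [0.509  0.0372 0.0911] [0.5106 0.0366 0.0936] [0.0277 0.0274 0.0101] 0.0946
```

View pics/w1.png

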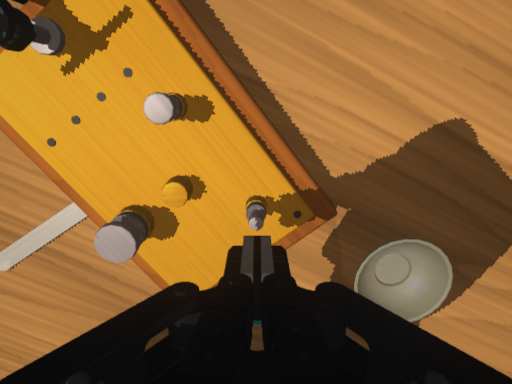

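The wrist view shows the slim head at (255,215), directly ahead of the shut fingertips. The medium head is at (160,107) and the stout at (117,242), both matching the measured positions. Now I'll lower and press gently.

{"op": "jog_arm", "data": {"plan": "0 0 0 -0.1 -0.05 1 255;0 0 0 0 0 1 255;0 0 0 0 0 1 255;0 0 0 0 0 0.5 255;0 0 0 0 0 0.1 255;0 0 0 0 0 0.1 255;0 0 0 0 0 0.1 255;0 0 0 0 0 0.1 255;0 0 0 0 0 0.1 255;0 0 0 0 0 0 255"}}

```text
time_s: 4.12
position: [0.5614, -0.0378, 0.0915]
tool_rot: [[0.897, 0.441, 0.001], [0.441, -0.897, -0.0], [0.001, 0.0, -1.0]]
ft_force: [1.1, 0.2, -0.7]
grip_width: -0.0003
gripper_force: 0.0
```

{"op": "jog_arm", "data": {"plan": "0 0 0 0 0 0.1 255;0 0 0 0 0 0.1 255;0 0 0 0 0 0.1 255;0 0 0 0 0 0.1 255;0 0 0 0 0 0.1 255;0 0 0 0 0 0 255"}}

```text
time_s: 4.62
position: [0.5614, -0.0379, 0.0862]
tool_rot: [[0.897, 0.441, 0.0], [0.441, -0.897, -0.0], [0.0, 0.0, -1.0]]
ft_force: [1.6, 0.1, 1.1]
grip_width: -0.0
gripper_force: 0.8
```

{"op": "jog_arm", "data": {"plan": "0 0 0 0 0 0.1 255;0 0 0 0 0 0.1 255;0 0 0 0 0 0.1 255;0 0 0 0 0 0.05 255;0 0 0 0 0 0 255"}}

```text
time_s: 5.03
position: [0.5613, -0.0379, 0.0827]
tool_rot: [[0.897, 0.441, 0.0], [0.441, -0.897, -0.0], [0.0, 0.0, -1.0]]
ft_force: [1.5, -1.1, 2.5]
grip_width: -0.0003
gripper_force: 1.1
```

{"op": "jog_arm", "data": {"plan": "0 0 0 0 0 0.1 255;0 0 0 0 0 0 255;0 0 0 0 0 0 255"}}

```text
time_s: 5.28
position: [0.5614, -0.0378, 0.082]
tool_rot: [[0.897, 0.441, 0.0], [0.441, -0.897, -0.0], [0.0, 0.0, -1.0]]
ft_force: [0.8, 0.0, 4.8]
grip_width: 0.0001
gripper_force: 2.4
```

{"op": "jog_arm", "data": {"plan": "0 0 0 0 0 0.1 255;0 0 0 0 0 0 255;0 0 0 0 0 -1 255;0 0 0 0 0 -2 255;0 0 0 0 0 -2 255;0 0 0 1.76 -1.36 0 255;0 0 0 1.76 -1.36 0 255;0 0 0 1.76 -1.36 0 255;0 0 0 1.76 -1.36 0 255;0 0 0 0 0 0 255"}}

```text
time_s: 6.12
position: [0.6009, 0.0451, 0.1307]
tool_rot: [[0.896, 0.444, -0.001], [0.444, -0.896, 0.001], [-0.0, -0.001, -1.0]]
ft_force: [0.2, -0.5, 0.2]
grip_width: -0.0001
gripper_force: 0.0
```

```bash
cat > w.py <<'E'
from h import *
import sys
im=cam("wrist"); cv2.imwrite(sys.argv[1],im["pixels"][...,::-1])
print(env.observe()["position"])
f=192/np.tan(np.radians(im["fov_y"]/2)); d=im["depth"]
v,u=np.mgrid[0:384,0:512]; T=im["world_from_camera"]
P=np.stack([(u-im["cx"])/f*d,(v-im["cy"])/f*d,d],-1)@T[:3,:3].T+T[:3,3]
for c in ((.561,-.038),(.6005,.042),(.510,.037)):
    m=(np.hypot(P[...,0]-c[0],P[...,1]-c[1])<.02)&(P[...,2]>.076)&(P[...,2]<.1)&(d>0)
    Q=P[m]
    if len(Q)>5: Q=Q[Q[:,2]>Q[:,2].max()-.006];print(c,len(Q),((Q.max(0)+Q.min(0))/2).round(4),Q.mean(0).round(4),np.ptp(Q,axis=0).round(4),np.percentile(Q[:,2],80).round(4))
E
python3 w.py pics/w2.png
```

```text
[0.60028696 0.04359078 0.13059011]
(0.6005, 0.042) 579 [0.6004 0.0428 0.0926] [0.6012 0.0432 0.0932] [0.0172 0.0172 0.006 ] 0.0939
```

View pics/w2.png

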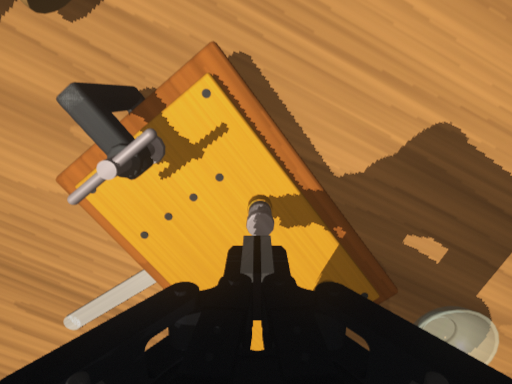

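The medium head is at (260,217), directly ahead of the fingertips, and the clamp is well clear at (110,165). The slim pin is out of view, so I'll check it with the scene camera.

```bash
sed -i 's/for n in ("top","scene")/for n in ("scene",)/' m.py; python3 m.py; python3 -c "
from h import *; print(env.observe()['position'])"
```

```text
scene board ((567.9662475585938, 53.86476135253906), (272.93865966796875, 162.785888671875), 64.359619140625)
[265.7  83.2] 10928 maxz 0.5248 medz 0.5215 c [0.4328 0.0886 0.5213] mid [0.4231 0.0832 0.5218] ext [0.0482 0.071  0.006 ] 122
[228.5 185.5] 32 maxz 0.0848 medz 0.0821 c [ 0.5615 -0.0365  0.0819] mid [ 0.5617 -0.0366  0.0821] ext [0.0065 0.0072 0.0055] 9
[247.5 203. ] 73 maxz 0.0957 medz 0.0928 c [0.6016 0.0441 0.0928] mid [0.601  0.0438 0.0928] ext [0.0168 0.0167 0.0058] 32
[282.5 217.6] 318 maxz 0.1239 medz 0.1203 c [0.6077 0.1315 0.1203] mid [0.606  0.1326 0.1209] ext [0.0547 0.0266 0.0059] 51
[0.59999268 0.04252851 0.13055868]
```

{"op": "jog_arm", "data": {"plan": "0 0 0 0 0 1 255;0 0 0 0 0 1 255;0 0 0 0 0 1 255;0 0 0 0 0 0.4 255;0 0 0 0 0 0.1 255;0 0 0 0 0 0.1 255;0 0 0 0 0 0.1 255;0 0 0 0 0 0.1 255;0 0 0 0 0 0.1 255;0 0 0 0 0 0.1 255"}}

```text
time_s: 7.05
position: [0.6007, 0.042, 0.0913]
tool_rot: [[0.897, 0.441, 0.001], [0.441, -0.897, -0.0], [0.001, 0.001, -1.0]]
ft_force: [0.4, -0.0, 2.9]
grip_width: -0.0002
gripper_force: 1.5
```

{"op": "jog_arm", "data": {"plan": "0 0 0 0 0 0.1 255;0 0 0 0 0 0.1 255;0 0 0 0 0 0.1 255;0 0 0 0 0 0.1 255;0 0 0 0 0 0.1 255;0 0 0 0 0 0.1 255;0 0 0 0 0 0.1 255;0 0 0 0 0 0 255;0 0 0 0 0 0 255"}}

```text
time_s: 7.8
position: [0.6005, 0.042, 0.0837]
tool_rot: [[0.897, 0.441, 0.0], [0.441, -0.897, 0.0], [0.0, 0.0, -1.0]]
ft_force: [0.9, -0.3, 1.7]
grip_width: -0.0002
gripper_force: 0.9
```

{"op": "jog_arm", "data": {"plan": "0 0 0 0 0 0.1 255;0 0 0 0 0 0.1 255;0 0 0 0 0 0.05 255;0 0 0 0 0 0 255;0 0 0 0 0 0 255;0 0 0 0 0 0 255"}}

```text
time_s: 8.3
position: [0.6005, 0.0421, 0.0816]
tool_rot: [[0.897, 0.441, 0.0], [0.441, -0.897, -0.0], [0.0, 0.0, -1.0]]
ft_force: [0.9, -0.9, 5.6]
grip_width: -0.0002
gripper_force: 2.7
```

{"op": "jog_arm", "data": {"plan": "0 0 0 0 0 -1 255;0 0 0 0 0 -2 255;0 0 0 0 0 -2 255;0 0 0 -2.1 -0.89 0 255;0 0 0 -2.1 -0.89 0 255;0 0 0 -2.1 -0.89 0 255;0 0 0 -2.1 -0.89 0 255;0 0 0 0 0 0 255;0 0 0 0 0 0 255"}}

```text
time_s: 9.05
position: [0.5087, 0.0371, 0.1318]
tool_rot: [[0.898, 0.441, -0.0], [0.441, -0.898, 0.0], [-0.0, -0.0, -1.0]]
ft_force: [1.7, 1.0, -0.1]
grip_width: 0.0002
gripper_force: 0.0
```

```bash
python3 w.py pics/w3.png; python3 m.py
```

```text
[0.50964445 0.03695632 0.13173275]
(0.561, -0.038) 203 [ 0.5605 -0.0376  0.0809] [ 0.5607 -0.0371  0.0817] [0.0096 0.01   0.006 ] 0.0826
(0.6005, 0.042) 762 [0.5999 0.0428 0.0816] [0.5998 0.0431 0.0821] [0.0174 0.0177 0.006 ] 0.0828
(0.51, 0.037) 1296 [0.509  0.0377 0.0931] [0.5105 0.0383 0.0939] [0.027  0.0274 0.0059] 0.0945
scene board ((567.2530517578125, 53.85662841796875), (273.30841064453125, 162.25506591796875), 64.25444793701172)
[278.2  70.7] 8720 maxz 0.511 medz 0.5075 c [0.3923 0.0794 0.5077] mid [0.3912 0.0735 0.508 ] ext [0.0205 0.0581 0.006 ] 79
[328.  11.] 1 maxz 0.4897 medz 0.4897 c [0.3808 0.1102 0.4897] mid [0.3808 0.1102 0.4897] ext [0. 0. 0.] 1
[263.8 181.5] 131 maxz 0.0965 medz 0.0939 c [0.5107 0.0391 0.0938] mid [0.5105 0.0393 0.0936] ext [0.027  0.0254 0.006 ] 69
[228.4 185.6] 34 maxz 0.0831 medz 0.0807 c [ 0.562  -0.0364  0.0806] mid [ 0.5608 -0.0364  0.0801] ext [0.0099 0.0077 0.0059] 13
[249.1 190.8] 42 maxz 0.078 medz 0.0752 c [0.5513 0.0191 0.0748] mid [0.5491 0.02   0.075 ] ext [0.0188 0.0191 0.0059] 33
[247.5 204.8] 54 maxz 0.0857 medz 0.0827 c [0.6025 0.0447 0.0828] mid [0.6023 0.0447 0.0828] ext [0.0177 0.0142 0.0056] 31
[282.5 217.6] 320 maxz 0.1236 medz 0.1202 c [0.6069 0.1318 0.1202] mid [0.6058 0.1322 0.1206] ext [0.051  0.0273 0.0059] 56
```

View pics/w3.png

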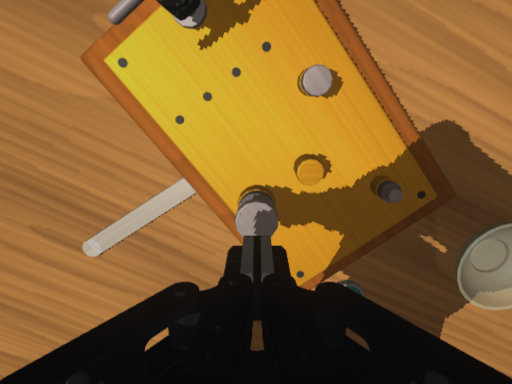

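The slim head (390,190) and the medium head (317,80) are both down, with tops at about 0.082. The stout head is ahead of the fingertips at (258,215).

{"op": "jog_arm", "data": {"plan": "0 0 0 0 0 1 255;0 0 0 0 0 1 255;0 0 0 0 0 1 255;0 0 0 0 0 0.5 255;0 0 0 0 0 0.1 255;0 0 0 0 0 0.1 255;0 0 0 0 0 0.1 255;0 0 0 0 0 0.1 255;0 0 0 0 0 0.1 255;0 0 0 0 0 0.1 255"}}

```text
time_s: 9.98
position: [0.5098, 0.0369, 0.0908]
tool_rot: [[0.897, 0.441, 0.002], [0.441, -0.897, -0.0], [0.001, 0.001, -1.0]]
ft_force: [-0.1, 0.2, 3.2]
grip_width: -0.0001
gripper_force: 1.5
```

{"op": "jog_arm", "data": {"plan": "0 0 0 0 0 0.1 255;0 0 0 0 0 0.1 255;0 0 0 0 0 0.1 255;0 0 0 0 0 0.1 255;0 0 0 0 0 0.1 255;0 0 0 0 0 0.1 255;0 0 0 0 0 0.1 255;0 0 0 0 0 0 255;0 0 0 0 0 0 255"}}

```text
time_s: 10.73
position: [0.5091, 0.0369, 0.0832]
tool_rot: [[0.897, 0.441, -0.001], [0.441, -0.897, -0.0], [-0.001, -0.0, -1.0]]
ft_force: [1.5, 0.8, 3.3]
grip_width: 0.0003
gripper_force: 1.4
```

{"op": "jog_arm", "data": {"plan": "0 0 0 0 0 0.1 255;0 0 0 0 0 0.1 255;0 0 0 0 0 0.05 255;0 0 0 0 0 0 255;0 0 0 0 0 0 255;0 0 0 0 0 0 255"}}

```text
time_s: 11.23
position: [0.5092, 0.0369, 0.081]
tool_rot: [[0.897, 0.441, -0.0], [0.441, -0.897, -0.0], [-0.0, 0.0, -1.0]]
ft_force: [1.1, 0.3, 6.7]
grip_width: -0.0001
gripper_force: 3.2
```

{"op": "jog_arm", "data": {"plan": "0 0 0 0 0 -1 255;0 0 0 0 0 -2 255;0 0 0 0 0 -2 255;0 0 0 0 0 -2 255;0 0 0 0 0 0 255;0 0 0 0 0 0 255;0 0 0 0 0 0 255"}}

```text
time_s: 11.82
position: [0.5084, 0.0371, 0.1496]
tool_rot: [[0.897, 0.441, -0.003], [0.441, -0.897, 0.0], [-0.002, -0.002, -1.0]]
ft_force: [-0.4, -0.7, 0.2]
grip_width: -0.0001
gripper_force: 0.0
```

```bash
python3 w.py pics/w4.png
```

```text
[0.50842948 0.03708886 0.14948036]
(0.561, -0.038) 173 [ 0.5605 -0.038   0.081 ] [ 0.5606 -0.0371  0.0817] [0.0094 0.0103 0.006 ] 0.0827
(0.6005, 0.042) 639 [0.5998 0.0428 0.0813] [0.5998 0.043  0.0822] [0.0175 0.0174 0.006 ] 0.0828
(0.51, 0.037) 1094 [0.5086 0.0375 0.0816] [0.5092 0.0378 0.0823] [0.0273 0.0272 0.006 ] 0.0829
```

View pics/w4.png

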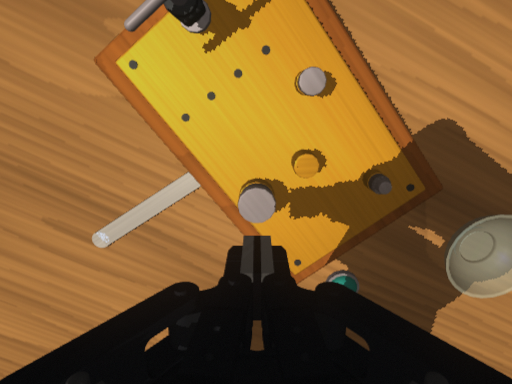

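All three heads are down, at (380,183), (312,81) and (257,203), with tops at about 0.082. The arm is clear of everything and the blank, cabochon and dish have not moved.

```bash
python3 -c "
from rig import job; print(job.close_job())"
```

```text
the job is handed in; nothing more can be done
None
```

I pressed the slim, medium and stout pins down in that order, each to about its felt washer (tops at roughly 82 mm, at most 7 N read), touched nothing else, and handed the job in at about 12 s; the hand-in returned no verdict.

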